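# Find the concealed catch of a drug case and press it

## Task

The grey case on the desk is shut by a concealed catch: one of the five identical steel tiles set flush in its top gives way under a fingertip, the other four are solid. With a fingertip, feel across the tiles until you find the one that gives, press it down so that the drawer springs out at the front, then let the tile come back up and move clear, leaving the drawer out. Do not pick anything up or disturb the things standing on the case and around it.

Things in the scene. Friction and masses are not known exactly. Their poses are not given: they have to be found in the camera images.
- case: Grey steel case screwed to the desk: 200 mm deep (its x), 280 wide (its y), 90 high. Origin: centre of its underside. Top flat. Its front (-x side) is a drawer without handle. Five steel tiles, 44 x 44 mm, 2 mm apart, lie flush in the top at x = -45 mm and y = -92, -46, 0, 46, 92 mm in its frame. They look alike: one, a different one each time, is the catch and can be pushed down; the rest are rigid.
- tile1 (a point): Centre of the upper face of tile 1 at rest, the one at the case's -y end; 90 mm above the desk. This point does not move when the tile is pressed.
- tile2 (a point): Centre of the upper face of tile 2 at rest, the second from the case's -y end; 90 mm above the desk. This point does not move when the tile is pressed.
- tile3 (a point): Centre of the upper face of tile 3 at rest, the middle one; 90 mm above the desk. This point does not move when the tile is pressed.
- tile4 (a point): Centre of the upper face of tile 4 at rest, the fourth from the case's -y end; 90 mm above the desk. This point does not move when the tile is pressed.
- tile5 (a point): Centre of the upper face of tile 5 at rest, the one at the case's +y end; 90 mm above the desk. This point does not move when the tile is pressed.
- catch (a joint): How far the catch tile is pressed below the top of the case, m: 0 flush, 0.007 at its stop. It is sprung: it starts to move at about 1 to 2 N, frees the drawer at about 5 mm and reaches its stop at about 4 to 5 N; let go, it comes back flush.
- drawer (a joint): How far the drawer is out, m: 0 shut, 0.045 fully out. A spring pushes it out by itself, in under a second, when the catch tile is pressed about 5 mm down; nothing need touch it, and it then stays out.
- jar: Small white screw-cap jar, 38 mm across, 45 mm tall, standing on the rear half of the case's top; origin at the centre of its underside. Leave it alone.
- tape: Roll of paper tape, 48 mm across, 20 mm tall, lying on the rear half of the case's top; origin at the centre of its underside. Leave it alone.
- flask: White plastic bottle with a green cap, 60 mm across, 150 mm tall, on the desk to the right; origin at the centre of its underside. Leave it alone.
- amber: Amber glass bottle with a black cap, 44 mm across, 120 mm tall, on the desk to the right; origin at the centre of its underside. Leave it alone.
- scissors: Steel scissors, 150 mm long, 7 mm high, lying on the desk to the left; origin at the middle of its length, on its underside. Leave it alone.
- mouse: Grey computer mouse, 105 x 62 x 34 mm, on a dark pad to the left; origin at the middle of its length, on its underside. Leave it alone.
- packet: Wrapped syringe in a paper packet, 150 x 45 x 20 mm, lying on the desk to the left; origin at the middle of its length, on its underside. Leave it alone.

How it is judged:
On the way, in this order (a step that is already met when the one before it is completed fails the run):
1. the catch tile is pressed at least 4 mm down (value of joint catch above 0.004 m), for 0.02 s.
2. the drawer is out at least 35 mm (value of joint drawer above 0.035 m), for 0.2 s.
At the end, for the whole second after the job is handed in: The drawer stands at least 35 mm out, and the catch tile is back up, within 2 mm of flush (value of joint drawer above 0.035 m and value of joint catch below 0.002 m); the robot touches nothing.
It fails at once if the jar or the tape on the case is moved more than 20 mm (distance of any of jar, tape from where it was at the start of the episode above 0.02 m).
It fails at once if a thing on the desk is moved more than 20 mm (distance of any of flask, amber, scissors, mouse, packet from where it was at the start of the episode above 0.02 m).
It also fails if it takes over 48 s, if anything falls off the work surface, if the arm or the gripper's body presses on something with over 40 N, if the wrist force passes 120 N, or if a joint passes its speed limit or range.

## Robot

A 6-joint arm with a two-finger parallel gripper is mounted at the origin on the work surface. World frame = base frame: x ahead of the robot, y to its left, z up, the work surface at z = 0. Lengths are in m, angles in rad, forces in N, time in s.
With the tool pointing down it reaches from about 0.275 to 0.75 m from the base axis. Payload 10.2 kg.
Tool frame: the origin (TCP) lies midway between the tips of the shut fingers; the grasp point (between the pads) lies 19 mm behind it; z points along the fingers, y is the line along which they close (so a half turn about z gives the same grasp; the last joint's range is limited). The gripper opens to 88 mm and grips with 3 to 60 N. Pads are 18 mm wide; open, the fingers measure 123 mm over their backs; the gripper's body (75 mm by 187 mm) begins 45 mm behind the grasp point.
Start: joints at [1.032, 0.313, 1.498, -0, 1.331, -0.223], TCP at [0.163, 0.499, 0.239] pointing down, gripper open.
Joint ranges: [-2.94, 2.94], [-0.97, 2.17], [0.19, 2.56], [-1.23, 4.37], [0.02, 3.11], [-2.88, 2.88]. Speed limits (rad/s): [2.39, 2.39, 3.01, 3.14, 3.14, 3.14].

## Interface

Orientations are given as a unit quaternion [x, y, z, w].
In Python, from rig import observe, viewer, finish_job gives the robot as it stands. The module is installed in compiled form; this text tells all that it offers.
- The arm moves only by the tool apply_moves, never from a script. Its argument "increments" is a list that holds one entry, the list of rows, each a list of 4 numbers: the shift along the tool's x, y, z in mm, then the turn about the tool's z in rad. In form: [[[x, y, z, roll], ...]]. A call has 1 to 20 rows; each row shifts and turns the commanded pose from where the row before left it, along the tool's axes as they then stand; what a row does not reach is not made up. A row lasts 1/8 s, in which the tool goes at most 62.5 mm and 10.7 degrees, less where a joint would pass 70% of its speed; a pose out of reach is approached as far as the arm can. A call is refused whole if a number of a shift passes 62.5 or a number of a turn 0.188, either way. A call with a gripper value outside its range is refused whole. "grip" is the gripper command: -1 is fully open, 1 is shut, values between are in proportion, set as the call begins (left out, the last holds). The fingers move at their own pace and stop on an object; the grip force is fixed at half the most. Time passes only in rows, so rows that do not move let the fingers close. It gives the time, the measured TCP pose, the force, the opening and the grip force at its end, in the units of the state.
- observe(): the state, without advancing time (a new reading comes with each control period).
- viewer.get_image(name): name is "scene" or "top" or "wrist"; returns the picture (400x640x3 uint8, blue, green, red); there is no depth.
- viewer.get_calibration(name): a dict with "fx", "fy", "cx", "cy" (pixels), "k1" (the pictures are not rectified: a ray, as slopes to the right and down, at radius r is drawn at 1 + k1 r^2 times it, then the intrinsics apply), "world_from_camera" (4x4, takes a point from camera to world coordinates). Camera axes: x right, y down, z forward; pixel columns grow to the right and rows downward; lengths in m; the calibration is good to about 2 mm. A picture is of the moment at which its call begins: read the wrist's pose just before it. get_calibration takes no time and is no camera call; for the wrist camera it gives the pose at the moment of the call.
- finish_job(): hands the job in; it is judged then, once.
The state is a dict: "time_s": time; "joints": joint angles; "dq": joint speeds; "joint_torque": joint torques, N m; "tcp_pos": TCP position; "eef_rot": TCP orientation; "ft_force": force on the tool from outside, world axes, zero at the start; "torque": the same for the moment, N m; "gripper_width": finger opening in m; "grasp_force": force on a finger pad.
Only numpy, scipy, OpenCV 4.12 (cv2) and the standard library are available. Lean on these libraries where they do the work, as an engineer would, in place of code of your own. Each camera call takes 0.05 s, during which the arm holds its last target. There are 200 camera calls.

## Working session

There is one attempt and no reset: what is moved stays moved. The work goes in short steps, Python scripts to look and compute and a tool call to move; the robot and the scene stay as the last step left them, time stands still between calls to the robot, and variables do not carry over. Pictures are saved under pics/ and viewed, at most 10 in all, crops included, and the job is handed in when it is done.

Besides the shell and the picture viewer there is one more tool, called after ">>>" by a JSON object that holds its "method" and its "body", one argument or row to a line. apply_moves: Moves the arm, as the interface text tells. Its arguments: {"type":"object","properties":{"increments":{"type":"array","items":{"type":"array","items":{"type":"array","items":{"type":"number"}}}},"grip":{"type":"number"}},"required":["increments"]}

```bash
mkdir -p pics; cat > h.py <<'E'
import numpy as np,cv2
from rig import observe,viewer
def ray(c,uv):
    k=np.array([[c['fx'],0,c['cx']],[0,c['fy'],c['cy']],[0,0,1.]])
    p=cv2.undistortPoints(np.array(uv,float).reshape(-1,1,2),k,np.array([c['k1'],0,0,0,0.])).reshape(-1,2)
    # k1 model is the same as OpenCV's
    T=np.array(c['world_from_camera']); d=np.c_[p,np.ones(len(p))]@T[:3,:3].T
    return T[:3,3],d
def onplane(c,uv,z):
    o,d=ray(c,uv); return o+d*((z-o[2])/d[:,2])[:,None]
E
python3 - <<'E'
from h import *
s=observe();print({k:np.round(s[k],3) for k in s})
for n in('scene','top'):
    cv2.imwrite(f'pics/{n}.png',viewer.get_image(n));c=viewer.get_calibration(n);print(n,c)
E
```

```text
{'time_s': np.float64(0.0), 'joints': array([ 1.032,  0.313,  1.498,  0.   ,  1.331, -0.223]), 'dq': array([ 0.   ,  0.002, -0.002, -0.001, -0.002,  0.001]), 'joint_torque': array([ 1.0000e-03, -4.0221e+01, -2.5227e+01,  7.0000e-02,  3.5000e-02,
       -0.0000e+00]), 'tcp_pos': array([0.163, 0.499, 0.238]), 'eef_rot': array([ 0.157,  0.988, -0.001, -0.   ]), 'ft_force': array([-0.249,  0.183, -0.534]), 'torque': array([ 0.045, -0.003, -0.066]), 'grasp_force': np.float64(0.0), 'gripper_width': np.float64(0.088)}
scene {'fx': 513.0678945760162, 'fy': 513.0678945760162, 'cx': 322.538779146953, 'cy': 199.94925945385833, 'k1': 0.026433833507995837, 'world_from_camera': array([[-0.77804732,  0.35247655, -0.52000254,  1.1893794 ],
       [ 0.62809633,  0.42103107, -0.6543912 ,  0.875476  ],
       [-0.01172033, -0.83575901, -0.54897132,  0.79031638],
       [ 0.        ,  0.        ,  0.        ,  1.        ]])}
top {'fx': 366.415431242474, 'fy': 366.415431242474, 'cx': 316.01654650751664, 'cy': 202.61819264342827, 'k1': 0.007977353678845995, 'world_from_camera': array([[-0.02629763, -0.99702866,  0.07240365,  0.4267899 ],
       [-0.99936604,  0.02795983,  0.02204028, -0.00197011],
       [-0.02399918, -0.07177814, -0.99713186,  1.1416141 ],
       [ 0.        ,  0.        ,  0.        ,  1.        ]])}
```

View pics/top.png

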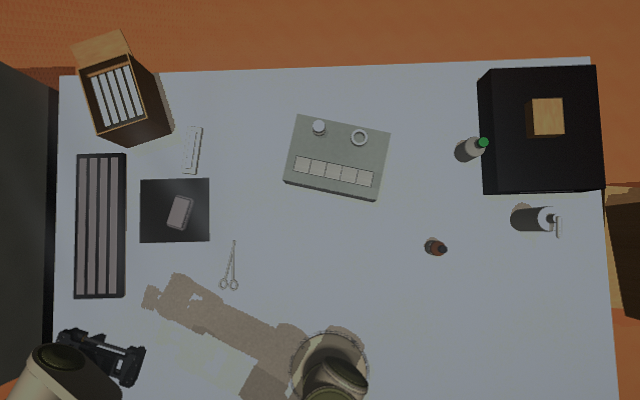

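View pics/scene.png

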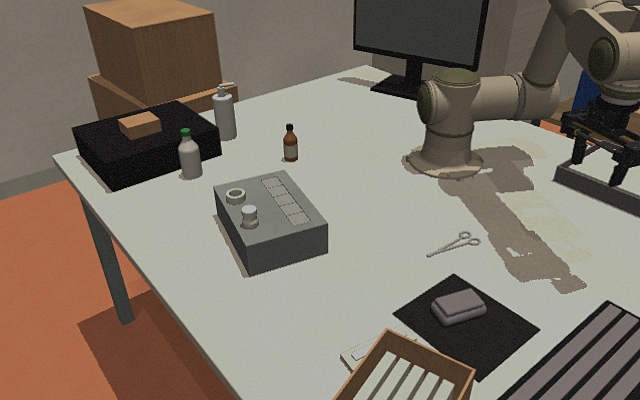

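The top view shows the case around (338,157), with its five tiles running from about (302,164) to (366,178). The jar is at (319,127) and the tape at (359,137), both at the rear, and the gripper is at far left. Next I'll locate the tiles precisely.

```bash
python3 - <<'E'
from h import *
im=cv2.imread('pics/top.png');c=viewer.get_calibration('top')
g=cv2.cvtColor(im,cv2.COLOR_BGR2GRAY)
x0,y0=275,105
roi=cv2.resize(im[105:210,275:400],None,fx=6,fy=6,interpolation=cv2.INTER_CUBIC);cv2.imwrite('pics/crop.png',roi)
G=cv2.cvtColor(roi,cv2.COLOR_BGR2GRAY)
print(g[170,280:400:4],[g[y,334] for y in range(160,200,2)])
for t in (140,150,160):
    m=(G>t).astype(np.uint8)
    for k in cv2.findContours(m,cv2.RETR_LIST,cv2.CHAIN_APPROX_NONE)[0]:
        a=cv2.contourArea(k)
        if 3000<a<80000:
            r=cv2.minAreaRect(k);uv=np.array(r[0])/6+[x0-.42,y0-.42]
            P=onplane(c,cv2.boxPoints(r)/6+[x0-.42,y0-.42],.09);print(t,a,uv.round(1),onplane(c,uv,.09).round(4)[0,:2],np.linalg.norm(P[0]-P[1]).round(3),np.linalg.norm(P[1]-P[2]).round(3),r[2])
E
```

```text
[144 126 116  97 141 134 133 111 132 135 136 118 133 132 134 128 129 131
 130 134 130 102  97 118 117 115 143 142 142 142] [np.uint8(112), np.uint8(112), np.uint8(131), np.uint8(129), np.uint8(131), np.uint8(133), np.uint8(135), np.uint8(135), np.uint8(132), np.uint8(141), np.uint8(109), np.uint8(109), np.uint8(112), np.uint8(114), np.uint8(113), np.uint8(107), np.uint8(57), np.uint8(128), np.uint8(143), np.uint8(143)]
140 4659.0 [358.9 136.8] [ 0.6914 -0.1085] 0.037 0.039 38.65980529785156
140 6281.5 [358.8 136.7] [ 0.6918 -0.1082] 0.043 0.045 62.10273361206055
140 3110.0 [318. 125.] [0.7301 0.0096] 0.031 0.031 2.602562189102173
```

View pics/crop.png

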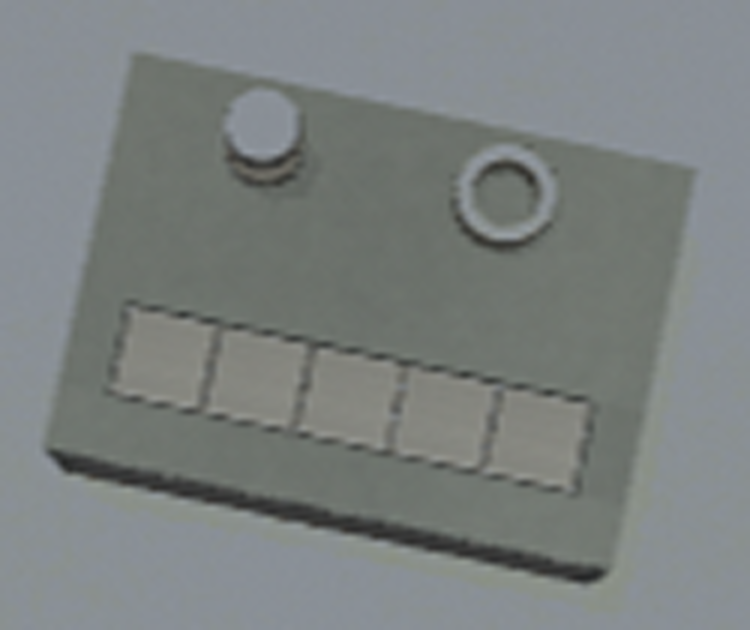

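The crop shows the strip corners at about (125,302), (593,400), (575,493) and (108,395), with the jar and tape behind it. I'll fit the strip with a mask inside the case top.

```bash
python3 - <<'E'
from h import *
R=cv2.imread('pics/crop.png');c=viewer.get_calibration('top')
f=lambda p:np.array(p,float).reshape(-1,2)/6+[275-.42,105-.42]
G=cv2.GaussianBlur(cv2.cvtColor(R,cv2.COLOR_BGR2GRAY),(7,7),0)
z=np.zeros_like(G);cv2.fillPoly(z,[np.array([[105,280],[615,385],[595,515],[88,410]])],1)
m=((G>121)&(z>0)).astype(np.uint8);m=cv2.morphologyEx(m,cv2.MORPH_OPEN,np.ones((9,9)))
m=cv2.morphologyEx(m,cv2.MORPH_CLOSE,np.ones((21,21)))
k=max(cv2.findContours(m,0,1)[0],key=cv2.contourArea)
P=onplane(c,f(k),.09)[:,:2].astype(np.float32);r=cv2.minAreaRect(P*1000);print('strip',r)
b=cv2.boxPoints(r);e=[b[1]-b[0],b[2]-b[1]];e=max(e,key=np.linalg.norm);e/=np.linalg.norm(e);e*=np.sign(e[1])
ctr=np.array(r[0])
yaw=np.arctan2(-e[0],e[1]);print('case yaw',yaw)
for i in range(5):print('tile',i+1,(ctr+e*(i-2)*46).round(1))
C=onplane(c,f([[135,53],[695,170],[607,570],[47,450]]),.09)[:,:2]*1000
print('case corners',C.round(0).tolist(),np.linalg.norm(C-np.roll(C,1,0),axis=1).round(0), 'ctr->tile3 pred',(C.mean(0)+45*np.array([-np.cos(yaw),-np.sin(yaw)])).round(1))
s=observe();from scipy.spatial.transform import Rotation as Ro
M=Ro.from_quat(s['eef_rot']).as_matrix();print(M.round(3),s['tcp_pos'])
ang=lambda v:np.arctan2(v[1],v[0]);print('tool x yaw',ang(M[:,0]),'tool y yaw',ang(M[:,1]))
print('t5 in tool',M.T@(np.r_[ctr+e*92,200]-1000*np.array(s['tcp_pos'])))
E
```

```text
strip ((593.5001220703125, -30.18639373779297), (225.49563598632812, 42.66819381713867), 76.1419906616211)
case yaw -0.24186768
tile 1 [ 571.5 -119.5]
tile 2 [582.5 -74.8]
tile 3 [593.5 -30.2]
tile 4 [604.5  14.5]
tile 5 [615.5  59.1]
case corners [[767.0, 70.0], [700.0, -200.0], [507.0, -150.0], [573.0, 117.0]] [200. 278. 199. 275.] ctr->tile3 pred [592.9 -30.1]
[[-0.951  0.311 -0.001]
 [ 0.311  0.951 -0.001]
 [ 0.    -0.001 -1.   ]] [0.16295304 0.49884113 0.23823163]
tool x yaw 2.8258023478745495 tool y yaw 1.2550062919731375
t5 in tool [-566.77059042 -277.36247112   38.40156793]
```

>>> {"method": "apply_moves", "body": {
  "increments": [
    [[-20,-10,5,0],[-35,-17,3,0],[-35,-17,3,0],[-35,-17,3,0],[-35,-17,3,0],[-35,-17,3,0],[-35,-17,3,0],[-35,-17,3,0],[-35,-17,3,0],[-35,-17,3,0],[-35,-17,3,0],[-35,-17,3,0],[-35,-17,0,0],[-35,-17,0,0],[-35,-17,0,0],[-35,-17,0,0],[-22,-12,0,0],[0,0,0,-0.074],[0,0,0,0],[0,0,0,0]]
  ],
  "grip": 1
}}

```text
time_s: 2.6
tcp_pos: [0.6158, 0.0599, 0.2006]
eef_rot: [0.121, 0.993, -0.0, -0.0]
ft_force: [-0.4, 0.0, 0.2]
gripper_width: 0.0007
grasp_force: 0.0
```

```bash
python3 - <<'E'
from h import *
c=viewer.get_calibration('wrist');im=viewer.get_image('wrist')
# project predicted tile corners
T=np.linalg.inv(np.array(c['world_from_camera']));K=np.array([[c['fx'],0,c['cx']],[0,c['fy'],c['cy']],[0,0,1]])
pr=lambda P:cv2.projectPoints(np.array(P,float),cv2.Rodrigues(T[:3,:3])[0],T[:3,3],K,np.array([c['k1'],0,0,0.]))[0].reshape(-1,2)
e=np.array([.2395,.9709,0]);n=np.array([.9709,-.2395,0]);o=np.array([.5935,-.0302,.09])
for i in range(5):
    q=pr([o+e*(.046*(i-2)+a*.022)+n*b*.022 for a,b in((1,1),(1,-1),(-1,-1),(-1,1))]);print(i+1,q.mean(0).round())
    cv2.polylines(im,[q.astype(int)],True,(0,0,255),1)
cv2.imwrite('pics/w1.png',im)
E
```

```text
1 [123. 204.]
2 [174. 204.]
3 [225. 204.]
4 [276. 203.]
5 [326. 203.]
```

View pics/w1.png

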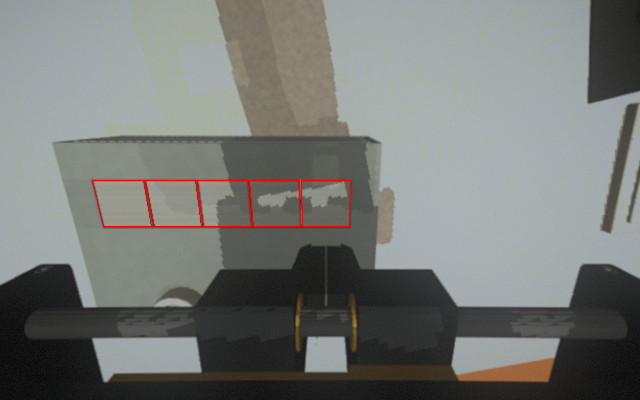

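The predicted outlines sit on the real tiles (tile 5 at (326,203)), so the position holds. Next I descend over tile 5.

>>> {"method": "apply_moves", "body": {
  "increments": [
    [[0,0,20,0],[0,0,25,0],[0,0,25,0],[0,0,20,0],[0,0,10,0],[0,0,5,0],[0,0,2,0],[0,0,0,0],[0,0,0,0],[0,0,0,0]]
  ]
}}

```text
time_s: 3.9
tcp_pos: [0.6161, 0.0596, 0.094]
eef_rot: [0.121, 0.993, 0.0, 0.0]
ft_force: [0.1, -0.1, 0.4]
gripper_width: 0.0006
grasp_force: 0.0
```

>>> {"method": "apply_moves", "body": {
  "increments": [
    [[0,0,1,0],[0,0,1,0],[0,0,1,0],[0,0,1,0],[0,0,0,0],[0,0,0,0]]
  ]
}}

```text
time_s: 4.65
tcp_pos: [0.616, 0.0596, 0.0904]
eef_rot: [0.121, 0.993, -0.0, 0.0]
ft_force: [-2.3, -0.2, 4.8]
gripper_width: 0.0008
grasp_force: 3.0
```

>>> {"method": "apply_moves", "body": {
  "increments": [
    [[0,0,1,0],[0,0,0,0],[0,0,0,0]]
  ]
}}

```text
time_s: 5.03
tcp_pos: [0.6161, 0.0596, 0.0904]
eef_rot: [0.121, 0.993, -0.0, 0.0]
ft_force: [-7.2, 0.0, 12.7]
gripper_width: 0.0004
grasp_force: 6.6
```

Tile 5 is rigid: 12.7 N with no travel. On to tile 4.

>>> {"method": "apply_moves", "body": {
  "increments": [
    [[0,0,-3,0],[0,0,-7,0],[0,-15,0,0],[0,-16,0,0],[0,-15,0,0],[0,0,5,0],[0,0,3,0],[0,0,0,0],[0,0,1,0],[0,0,1,0],[0,0,0.5,0],[0,0,0,0],[0,0,0,0]]
  ]
}}

```text
time_s: 6.65
tcp_pos: [0.6051, 0.0154, 0.0904]
eef_rot: [0.12, 0.993, -0.0, 0.0]
ft_force: [-9.6, 1.0, 19.4]
gripper_width: 0.0005
grasp_force: 9.5
```

Tile 4 is rigid too. Tile 3 next.

>>> {"method": "apply_moves", "body": {
  "increments": [
    [[0,0,-3,0],[0,0,-7,0],[0,-15,0,0],[0,-16,0,0],[0,-15,0,0],[0,0,5,0],[0,0,3,0],[0,0,0,0],[0,0,1,0],[0,0,0.5,0],[0,0,0,0],[0,0,0,0]]
  ]
}}

```text
time_s: 8.15
tcp_pos: [0.594, -0.0296, 0.0904]
eef_rot: [0.12, 0.993, -0.001, 0.0]
ft_force: [-7.9, -2.4, 14.8]
gripper_width: 0.0005
grasp_force: 8.2
```

Tile 3 is rigid. Tile 2 next.

>>> {"method": "apply_moves", "body": {
  "increments": [
    [[0,0,-3,0],[0,0,-7,0],[0,-15,0,0],[0,-16,0,0],[0,-15,0,0],[0,0,5,0],[0,0,3,0],[0,0,0,0],[0,0,1,0],[0,0,1,0],[0,0,0,0],[0,0,0,0]]
  ]
}}

```text
time_s: 9.65
tcp_pos: [0.5831, -0.0739, 0.0904]
eef_rot: [0.12, 0.993, -0.0, 0.0]
ft_force: [-7.9, 1.6, 15.6]
gripper_width: 0.0004
grasp_force: 7.9
```

Tile 2 is rigid as well, which leaves tile 1. I'll feel it first.

>>> {"method": "apply_moves", "body": {
  "increments": [
    [[0,0,-3,0],[0,0,-7,0],[0,-15,0,0],[0,-16,0,0],[0,-15,0,0],[0,0,5,0],[0,0,3,0],[0,0,0,0],[0,0,1,0],[0,0,1,0],[0,0,0,0],[0,0,0,0]]
  ]
}}

```text
time_s: 11.15
tcp_pos: [0.5721, -0.1187, 0.0889]
eef_rot: [0.121, 0.993, 0.0, 0.0]
ft_force: [-1.0, 3.1, 4.7]
gripper_width: 0.0004
grasp_force: 2.5
```

It gives: the tip is at 88.9 mm, below the rigid level of 90.4 mm. Now I press it down.

>>> {"method": "apply_moves", "body": {
  "increments": [
    [[0,0,1,0],[0,0,1,0],[0,0,1,0],[0,0,1,0],[0,0,1,0],[0,0,0,0],[0,0,0,0],[0,0,0,0],[0,0,0,0]]
  ]
}}

```text
time_s: 12.28
tcp_pos: [0.572, -0.119, 0.0838]
eef_rot: [0.121, 0.993, -0.0, 0.0]
ft_force: [0.8, 2.3, 3.5]
gripper_width: 0.0001
grasp_force: 1.9
```

>>> {"method": "apply_moves", "body": {
  "increments": [
    [[0,0,0,0],[0,0,0,0],[0,0,0,0],[0,0,0,0],[0,0,-3,0],[0,0,-5,0],[0,0,-10,0],[0,0,-20,0],[0,0,-30,0],[0,0,-30,0],[0,0,-20,0],[0,0,0,0],[0,0,0,0],[0,0,0,0]]
  ]
}}

```text
time_s: 14.02
tcp_pos: [0.5716, -0.1189, 0.2007]
eef_rot: [0.121, 0.993, 0.0, -0.001]
ft_force: [0.4, 0.1, 0.4]
gripper_width: 0.0007
grasp_force: 0.0
```

```bash
python3 - <<'E'
from h import *
cv2.imwrite('pics/w2.png',viewer.get_image('wrist'))
E
```

```text
(no output)
```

View pics/w2.png

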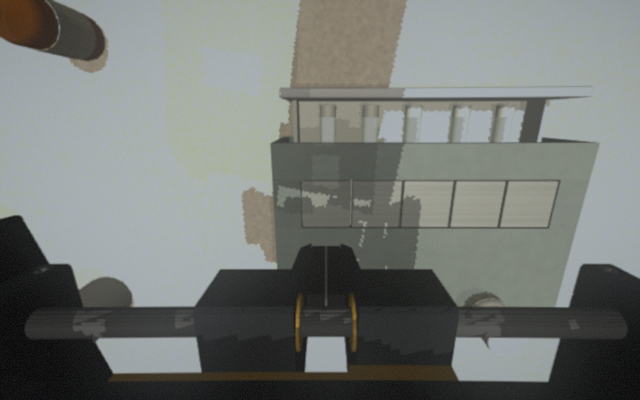

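The drawer stands out at the front (front edge at row 90, case edge at row 142, roughly 45 mm). Tile 1 at (326,203) is level with its neighbours and the arm is clear.

```bash
python3 -c "
from rig import finish_job
print(finish_job())"
```

```text
the job is handed in; nothing more can be done
None
```

Tile 1 was the catch: I pressed it about 6.6 mm, the drawer sprang out roughly 45 mm, the tile came back flush, and the job was handed in at about 14 s with the arm clear; no verdict came back.

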